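Press two connectors home against a bench stop, turning the chassis between

ROBOT

A 6-joint arm with a two-finger parallel gripper is mounted at the origin on a cart in front of the work surface, level with it; the furniture and walls round the work are solid. World frame = base frame: x ahead of the robot, y to its left, z up, the work surface at z = 0. Lengths are in m, angles in degrees, forces in N, time in s.
With the tool pointing down it reaches from about 0.35 to 0.85 m from the base axis. Payload 8.1 kg.
Tool frame: the origin (TCP) lies midway between the tips of the shut fingers; the grasp point (between the pads) lies 19 mm behind it; z points along the fingers, y is the direction in which the jaws open and shut (so a half turn about z gives the same grasp; the last joint's range is limited). The gripper opens to 93 mm and grips with 3 to 60 N. Pads are 15 mm wide; open, the fingers measure 128 mm over their backs; the gripper's body (75 mm by 188 mm) begins 65 mm behind the grasp point.
Start: joints at [-73.877, 7.471, 85.268, -0, 87.261, -4.893], TCP at [0.215, -0.56, 0.219] pointing down, gripper open.
Joint ranges: [-169.43, 169.43], [-51.17, 129.36], [1.28, 143.12], [-76.62, 256.62], [0, 156.53], [-152.29, 152.29]. Speed limits (degrees/s): [136.94, 136.94, 159.86, 180, 180, 180].

INTERFACE

Orientations are given as a 3x3 rotation matrix whose columns are the frame's x, y, z axes.
In Python, from station import r gives the robot as it stands.
- The arm moves only by the shell command python3 -m inch 'ROWS' [FORCE]. ROWS is text: rows parted by semicolons, each of 5 numbers parted by spaces: the closure in counts, from 0 (fully open) to 255 (shut), then the shift along the tool's x, y, z in cm, then the turn about the tool's z in rad. A call has 1 to 10 rows; each row shifts and turns the commanded pose from where the row before left it, along the tool's axes as they then stand; what a row does not reach is not made up. A row lasts 1/8 s, in which the tool goes at most 62.5 mm and 10.7 degrees, less where a joint would pass 70% of its speed; a pose out of reach is approached as far as the arm can. A call with a gripper value outside its range is refused whole. The fingers move at their own pace and stop on an object; FORCE is the grip in N (left out, the last holds). Time passes only in rows, so rows that do not move let the fingers close. It gives the time, the measured TCP pose, the force and the opening at its end, in the units of the state.
- r.get_obs(): the state, without advancing time (a new reading comes with each control period).
- r.get_image(name): name is "side" or "top"; returns the picture (400x640x3 uint8, red, green, blue); there is no depth.
- r.camera_info(name): a dict with "fx", "fy", "cx", "cy" (pixels), "dist" ([k1, k2, p1, p2, k3] as OpenCV has them; the pictures are not rectified), "position" and "attitude" of the camera in the world. Camera axes: x right, y down, z forward; pixel columns grow to the right and rows downward; lengths in m; the calibration is good to about 2 mm. A picture is of the moment at which its call begins. camera_info takes no time and is no camera call.
- r.hand_in(): hands the job in, once; it reports no verdict.
The state is a dict: "t": time; "joints": joint angles; "dq": joint speeds; "tau": joint torques, N m; "eef_pos": TCP position; "orientation": TCP orientation; "wrist_force": force on the tool from outside, world axes, zero at the start; "ft_torque": the same for the moment, N m; "finger_gap": finger opening in m.
Only numpy, scipy, OpenCV 4.12 (cv2) and the standard library are available. Lean on these libraries where they do the work, as an engineer would, in place of code of your own. Each camera call takes 0.05 s, during which the arm holds its last target.

TASK

Two press-in connectors still stand proud of the open aluminium chassis: push the chassis against the nose of the bolted-down steel stop so that the connector on its long side goes fully home, then turn the chassis a quarter and do the same with the connector on its short side. Push steadily without ramming the stop, then leave the chassis standing flat on the desk with both connectors home; leave the other things on the desk where they lie.

Things in the scene. Friction and masses are not known exactly. Their poses are not given: they have to be found in the camera images.
- chassis: Loose open-topped aluminium box on the desk, outside 86 (own x) x 130 (own y) x 45 mm high, 0.25 to 0.5 kg; too wide to grasp across. Origin: centre of its underside. The walls at own +x (a long side) and -y (a short side) are 12 mm thick, each with a connector; the other walls are 4 mm. Starts with its +x side turned roughly toward the stop.
- chassis_inside (a point): Centre of the chassis's clear inside, 24 mm up; same axes as the chassis, at own (-4, +4) mm. The inside is 70 (x) x 114 (y) x 42 mm deep, floor 3 mm above the desk, with only 4 mm high standoffs: fingers fit in, spread or closed, to push, pull or turn the box by its inner walls.
- stop: Bench stop bolted to the desk, does not move: a bent steel bracket 120 mm wide, with an upright 50 mm high and a base plate reaching 100 mm behind it (own +x), and a steel nose block 60 mm wide on the front of the upright. Origin: on the desk under the middle of the upright's front; own -x points out of the nose, square to its face, towards the robot.
- stop_nose (a point): Centre of the nose block's flat front face, 20 mm in front of the upright; the face is 60 mm wide and spans heights 7 to 37 mm. Own -x points out of the face; same axes as the stop.
- conn_long_face (a point): Centre of the outer face of the black connector on the chassis's long side (a flange 48 wide x 26 high x 3 mm, faces heights 9 to 35 mm); at chassis own (+53, +22, 22) mm when fully out. Own +x points outward, square to that wall (= chassis +x).
- conn_short_face (a point): The same for the identical connector on the chassis's short side; at chassis own (-8, -75, 22) mm when fully out. Own +x points outward, square to that wall (= chassis -y).
- conn_long (a joint): How far the long-side connector is pushed in, m: 0 = flange 7 mm off the wall, 0.007 = home, flange against the wall (hard stop). Starts at 0 to 0.0015. It moves stiffly, needs about 7 N of straight push besides what it takes to slide the box (2 to 4 N), and stays where it is left.
- conn_short (a joint): The same for the short-side connector.
- long_nose: Bystander: long-nose pliers, 46 x 151 x 10 mm, flat on the desk. Leave alone.
- terminal_strip: Bystander: strip of white terminals, 50 x 124 x 22 mm. Leave alone.
- tape_roll: Bystander: roll of tape lying flat, 70 mm across, 18 mm high. Leave alone.

How it is judged:
By the outcome, as a careful person would: the job done as asked, in the order asked, and still so for the second after the job is handed in, with the robot touching nothing.
It also fails if it takes over 72 s, if anything falls off the work surface, if the arm or the gripper's body presses on something with over 40 N, if the wrist force passes 120 N, or if a joint passes its speed limit or range.

## Working session

There is one attempt and no reset: what is moved stays moved. The work goes in short steps, Python scripts to look and compute and a shell command to move; the robot and the scene stay as the last step left them, time stands still between calls to the robot, and variables do not carry over. Pictures are saved under pics/ and viewed, and the job is handed in when it is done.

```bash
ls; mkdir -p pics
python3 - <<'E'
from station import r
import cv2,numpy as np
for n in("side","top"):
    im=r.get_image(n); cv2.imwrite(f"pics/{n}0.png",im[:,:,::-1]); print(n,r.camera_info(n))
print(r.get_obs())
E
```

```text
pics
side {'fx': 517.6628330643784, 'fy': 517.6628330643784, 'cx': 318.98013321251966, 'cy': 193.27394844514848, 'dist': array([-0.04381891,  0.        ,  0.        ,  0.        ,  0.        ]), 'position': array([0.43465035, 0.9852379 , 0.83444344]), 'attitude': array([[-0.99547451, -0.06334163,  0.07084016],
       [-0.09460004,  0.5897985 , -0.80199037],
       [ 0.00901796, -0.80506246, -0.5931215 ]])}
top {'fx': 364.2906450575156, 'fy': 364.2906450575156, 'cx': 328.9674680036404, 'cy': 200.16010987811848, 'dist': array([0.01033591, 0.        , 0.        , 0.        , 0.        ]), 'position': array([ 0.39638333, -0.11428955,  0.9390944 ]), 'attitude': array([[-0.02804046, -0.9862599 ,  0.16280401],
       [-0.99958765,  0.02665761, -0.01067271],
       [ 0.0061861 , -0.16303615, -0.9866007 ]])}
{'t': 0.1, 'joints': array([-7.38774718e+01,  7.50843501e+00,  8.53248708e+01, -1.62310053e-03,
        8.72621457e+01, -4.89356293e+00]), 'dq': array([-0.02193593, -0.15351109, -0.0940057 , -0.0796722 , -0.04936236,
        0.04590612]), 'tau': array([ 1.56072249e-03, -5.61340821e+01, -4.93096089e+01,  7.70392525e-02,
        2.91462574e-02, -4.40628526e-05]), 'eef_pos': array([ 0.2150364 , -0.55957495,  0.21769926]), 'orientation': array([[ 9.33479279e-01,  3.58631003e-01, -4.89802902e-04],
       [ 3.58631319e-01, -9.33477927e-01,  1.59256379e-03],
       [ 1.13922550e-04, -1.66228396e-03, -9.99998612e-01]]), 'wrist_force': array([0.15788702, 0.55829491, 0.57156437]), 'ft_torque': array([ 0.00415674,  0.01304513, -0.01753519]), 'finger_gap': 0.09283515743874061}
```

View pics/side0.png

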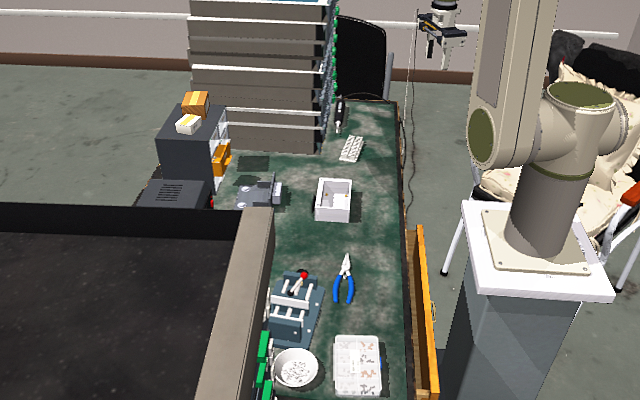

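View pics/top0.png

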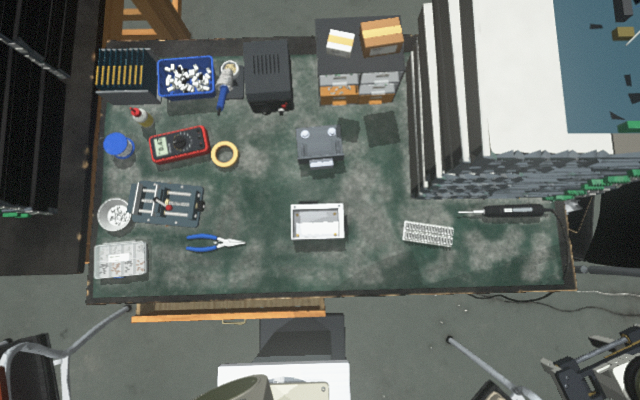

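The top view shows the chassis at about (318,222), with the stop directly ahead at (320,150). The pliers are at (215,242), the strip at (428,233) and the tape at (224,154). Next I'll enlarge these areas.

Run:
```python
import cv2
a=cv2.imread("pics/top0.png")[110:260,260:380]; cv2.imwrite("pics/c1.png",cv2.resize(a,None,fx=4.0,fy=4.0,interpolation=cv2.INTER_CUBIC)) 
a=cv2.imread("pics/side0.png")[160:235,225:365]; cv2.imwrite("pics/c2.png",cv2.resize(a,None,fx=5.5,fy=5.5,interpolation=cv2.INTER_CUBIC))
```

```text
(no output)
```

View pics/c1.png

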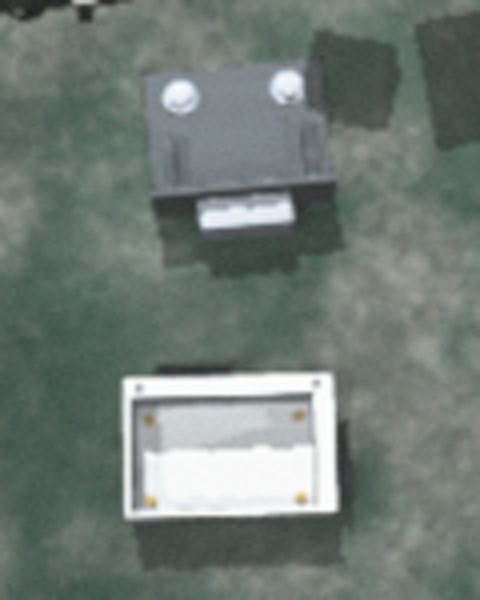

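View pics/c2.png

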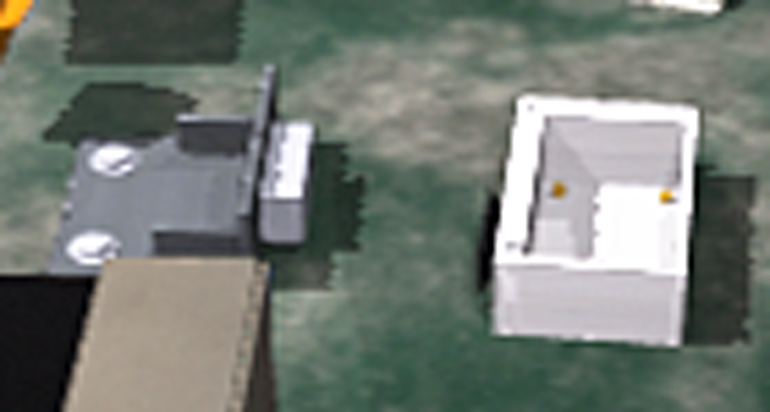

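```bash
cat > h.py <<'E'
import numpy as np, cv2, os, json
from station import r
def ray(n,px):
    c=r.camera_info(n); K=np.array([[c['fx'],0,c['cx']],[0,c['fy'],c['cy']],[0,0,1]])
    u=cv2.undistortPoints(np.array(px,float).reshape(-1,1,2),K,c['dist']).reshape(-1,2)
    d=np.c_[u,np.ones(len(u))]@np.array(c['attitude']).T
    return np.array(c['position']),d
def plane(n,px,z):
    o,d=ray(n,px); return o+d*((z-o[2])/d[:,2])[:,None]
def proj(n,P):
    c=r.camera_info(n); K=np.array([[c['fx'],0,c['cx']],[0,c['fy'],c['cy']],[0,0,1]])
    R=np.array(c['attitude']).T; t=-R@c['position']
    return cv2.projectPoints(np.array(P,float).reshape(-1,3),cv2.Rodrigues(R)[0],t,K,c['dist'])[0].reshape(-1,2)
def tri(a,b):
    o1,d1=ray('top',[a]);o2,d2=ray('side',[b]);d1=d1[0]/np.linalg.norm(d1);d2=d2[0]/np.linalg.norm(d2)
    s=np.linalg.lstsq(np.c_[d1,-d2],o2-o1,rcond=None)[0]
    p,q=o1+s[0]*d1,o2+s[1]*d2
    return (p+q)/2,np.linalg.norm(p-q)
def crop(im,x0,y0,x1,y1,f,name):
    a=im[y0:y1,x0:x1,::-1]; cv2.imwrite(name,cv2.resize(a,None,fx=f,fy=f,interpolation=cv2.INTER_CUBIC))
def unc(c,x0,y0,f): return (np.array(c,float)+.5)/f-.5+np.array([x0,y0])
E
python3 - <<'E'
from h import *
np.set_printoptions(precision=4,suppress=True)
t=unc([(123,376),(333,373),(339,515),(126,520)],260,110,4)   # +x+y, +x-y, -x-y,-x+y
P=plane('top',t,.045); print(P)
print([np.linalg.norm(P[i]-P[(i+1)%4]) for i in range(4)],P.mean(0))
s=unc([(495,262),(517,97),(700,107),(688,268)],225,160,5.5)
print([tri(a,b) for a,b in zip(t,s)])
# nose: front top edge
n=unc([(200,229),(295,222),(197,203),(292,196)],260,110,4)
N=plane('top',n,.037);print('nose',N)
n2=unc([(303,208),(316,126)],225,160,5.5)
print([tri(n[0],n2[0]),tri(n[1],n2[1])]);
E
```

```text
[[ 0.5378 -0.028   0.045 ]
 [ 0.5362 -0.1583  0.045 ]
 [ 0.4482 -0.159   0.045 ]
 [ 0.4488 -0.0289  0.045 ]]
[np.float64(0.13036083336328028), np.float64(0.08793972124754305), np.float64(0.13012360346020244), np.float64(0.08901712855929741)] [ 0.4927 -0.0935  0.045 ]
[(array([ 0.5365, -0.0276,  0.0417]), np.float64(0.0036258011520766227)), (array([ 0.5369, -0.1585,  0.0421]), np.float64(0.000611021067853758)), (array([ 0.448 , -0.1591,  0.0425]), np.float64(0.0007520044261165001)), (array([ 0.4481, -0.0288,  0.0443]), np.float64(0.0014150597522224956))]
nose [[ 0.6325 -0.0772  0.037 ]
 [ 0.6355 -0.1378  0.037 ]
 [ 0.6496 -0.0756  0.037 ]
 [ 0.6526 -0.1364  0.037 ]]
[(array([ 0.6327, -0.0768,  0.0281]), np.float64(0.003998357422549836)), (array([ 0.6352, -0.1379,  0.0323]), np.float64(0.0028941511020085394))]
```

```bash
python3 -m inch '90 2 -1.5 0 0;90 4 -3 0 0;90 5 -3.75 0 0;90 5 -3.75 0 0;90 5 -3.75 0 0;90 5 -3.75 0 0;90 5 -3.75 0 0;90 5 -3.75 0 0;90 4 -3 0 0;90 2 -1.5 0 0' 15; python3 -m inch '90 1 -1 0 0.12;90 1 -0.7 0 0.12;90 0 0 0 0.127;90 0 0 0 0'
```

```text
t: 1.35
eef_pos: [0.495, -0.1128, 0.2182]
orientation: [[0.933, 0.361, -0.001], [0.361, -0.933, 0.001], [-0.0, -0.001, -1.0]]
wrist_force: [0.3, -0.9, -0.3]
finger_gap: 0.0599
t: 1.85
eef_pos: [0.5078, -0.093, 0.2182]
orientation: [[1.0, 0.001, -0.001], [0.001, -1.0, 0.0], [-0.001, -0.0, -1.0]]
wrist_force: [-0.1, -0.3, 0.6]
finger_gap: 0.0601
```

```bash
python3 -m inch '90 0.3 -0.35 3 0;90 0 0 4 0;90 0 0 4 0;90 0 0 3 0;90 0 0 0.8 0;90 0 0 0 0'
python3 - <<'E'
from h import *
a=r.get_image('side');crop(a,215,140,385,250,4.6,'pics/s1.png');a=r.get_image('top');crop(a,250,110,390,260,4,'pics/t1.png')
E
```

```text
t: 2.6
eef_pos: [0.511, -0.0899, 0.0708]
orientation: [[1.0, 0.001, -0.0], [0.001, -1.0, 0.0], [-0.0, -0.0, -1.0]]
wrist_force: [-0.8, -0.2, -0.0]
finger_gap: 0.0603
```

View pics/s1.png

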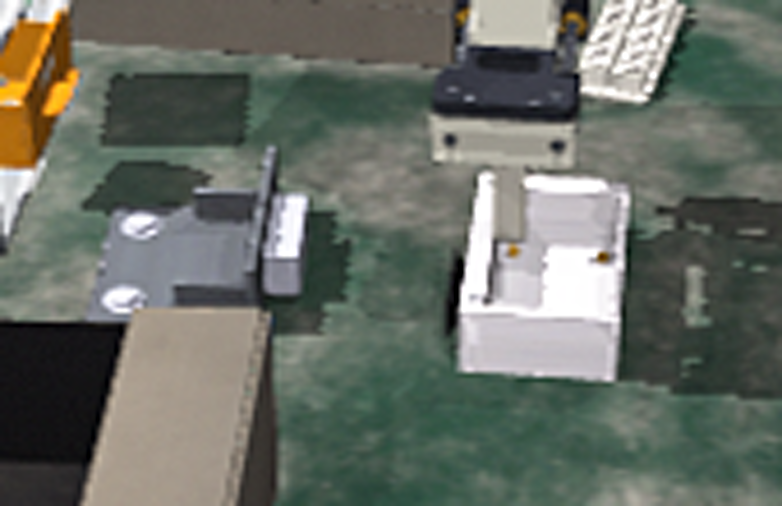

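View pics/t1.png

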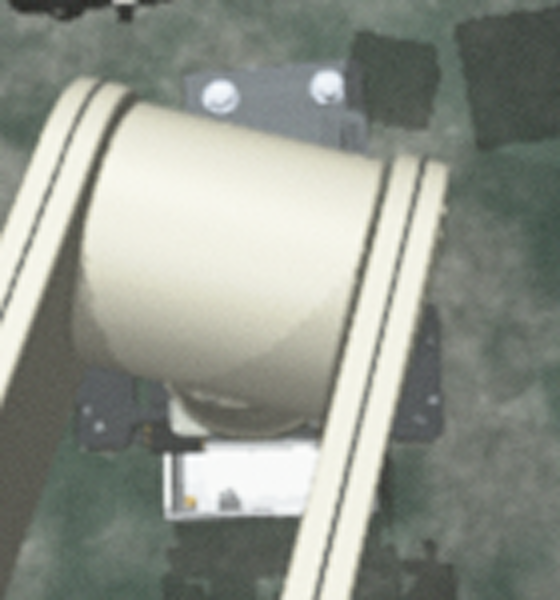

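Run:
```python
from h import *
P=[(.511,-.09+.0475,.0708),(.511,-.09+.03,.0708),(.511,-.09-.03,.0708),(.511,-.09-.0475,.0708),(.511,-.09,.155)]
p=proj('side',P); print(((p-[215,140]+.5)*4.6-.5).round(0))
```

```text
[[507. 254.]
 [509. 235.]
 [518. 173.]
 [521. 155.]
 [517.  74.]]
```

The near finger tip shows at about (508,238) in the side crop, matching the predicted (508,245), and it is inside the chassis outline. Next I'll lower it in.

```bash
python3 -m inch '90 0 0 1.5 0;90 0 0 1.5 0;90 0 0 1.5 0;90 0 0 1.1 0;90 0 0 0 0'; python3 -m inch '80 0 0 0 0;70 0 0 0 0;60 0 0 0 0;55 0 0 0 0;50 0 0 0 0;45 0 0 0 0;40 0 0 0 0;40 0 0 0 0' 8
```

```text
t: 3.32
eef_pos: [0.5098, -0.0894, 0.0131]
orientation: [[1.0, -0.0, -0.003], [-0.0, -1.0, 0.001], [-0.003, -0.001, -1.0]]
wrist_force: [0.4, 0.2, 0.2]
finger_gap: 0.0601
t: 4.32
eef_pos: [0.511, -0.0893, 0.0147]
orientation: [[1.0, -0.0, -0.0], [-0.0, -1.0, 0.001], [-0.0, -0.001, -1.0]]
wrist_force: [-1.0, 2.7, 1.4]
finger_gap: 0.0782
```

```bash
python3 -m inch '36 0 0 0 0;32 0 0 0 0;30 0 0 0 0;30 0 0 0 0'
```

```text
t: 4.82
eef_pos: [0.511, -0.0898, 0.0146]
orientation: [[1.0, -0.0, -0.0], [-0.0, -1.0, 0.0], [-0.0, -0.0, -1.0]]
wrist_force: [-0.2, 3.5, 1.7]
finger_gap: 0.0824
```

```bash
python3 -m inch '26 0 0 0 0;22 0 0 0 0;18 0 0 0 0;14 0 0 0 0;14 0 0 0 0;14 0 0 0 0'
python3 - <<'E'
from h import *
a=r.get_image('side');crop(a,215,140,385,250,4.6,'pics/s2.png')
E
```

```text
t: 5.58
eef_pos: [0.511, -0.0898, 0.0146]
orientation: [[1.0, -0.0, 0.0], [-0.0, -1.0, -0.0], [0.0, 0.0, -1.0]]
wrist_force: [-0.4, 3.5, 0.6]
finger_gap: 0.0825
```

View pics/s2.png

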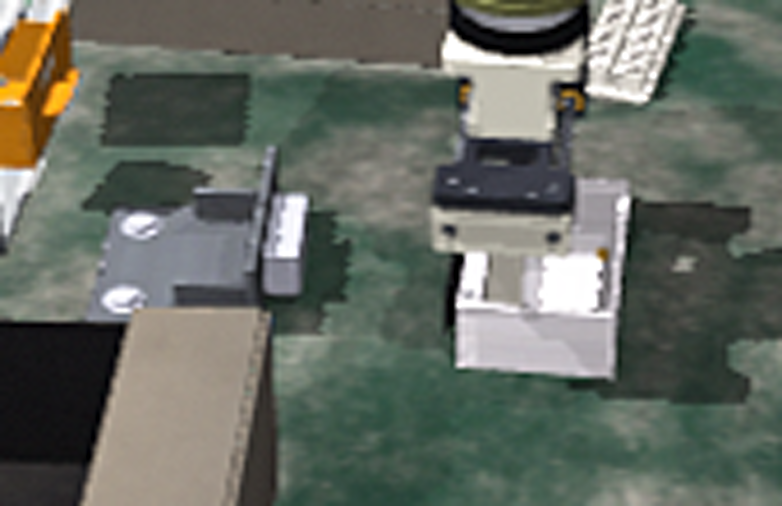

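Run:
```python
import cv2
a=cv2.imread("pics/top0.png")[120:175,290:350]; cv2.imwrite("pics/c3.png",cv2.resize(a,None,fx=10,fy=10,interpolation=cv2.INTER_CUBIC))
```

```text
(no output)
```

View pics/c3.png

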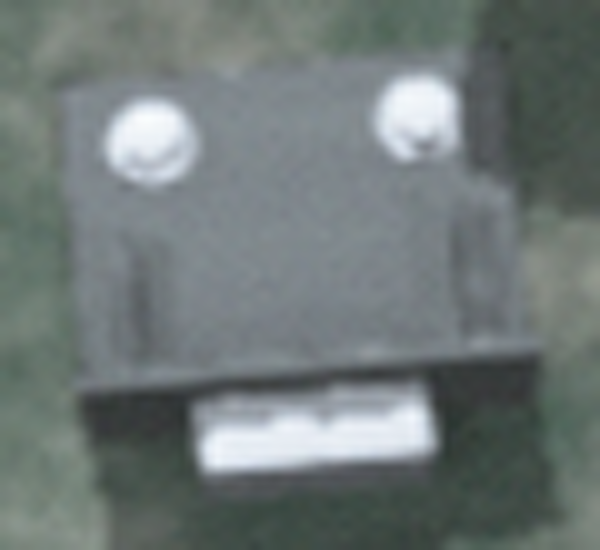

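Run:
```python
from h import *
np.set_printoptions(precision=4,suppress=True)
for nm,pts,z in (('nosefront',[(203,474),(438,452)],.037),('upright',[(82,392),(543,352)],.05),('uprR',[(80,383),(540,345)],.05),('screws',[(150,140),(418,115)],.008),('leftside',[(85,380),(65,90)],.003)):
    P=plane('top',unc(pts,290,120,10),z); d=P[0]-P[1]; print(nm,P,np.linalg.norm(d),np.degrees(np.arctan2(-d[0],d[1])))
```

```text
nosefront [[ 0.6323 -0.0778  0.037 ]
 [ 0.6365 -0.1378  0.037 ]] 0.06016324585658764 3.9948900264680014
upright [[ 0.6509 -0.0483  0.05  ]
 [ 0.6583 -0.1647  0.05  ]] 0.11672507069554941 3.625556905198196
uprR [[ 0.6533 -0.0478  0.05  ]
 [ 0.6601 -0.1641  0.05  ]] 0.11646994546002719 3.383812623784799
screws [[ 0.7319 -0.0643  0.008 ]
 [ 0.7371 -0.136   0.008 ]] 0.07190018306383698 4.0986640005241
leftside [[ 0.6676 -0.0456  0.003 ]
 [ 0.7483 -0.0414  0.003 ]] 0.08081394875947635 92.98311682686288
```

```bash
python3 -m inch '14 0.3 0.2 0 0;14 0.8 0.5 0 0;14 0.8 0.5 0 0;14 0.8 0.5 0 0;14 0.8 0.5 0 0;14 0.8 0.5 0 0;14 0.8 0.5 0 0;14 0.8 0.5 0 0;14 0.6 0.3 0 0;14 0 0 0 0' 12;  python3 -m inch '14 0 0 0 -0.02;14 0 0 0 -0.02;14 0 0 0 -0.025;14 0 0 0 0'
python3 - <<'E'
from h import *
a=r.get_image('side');crop(a,215,140,385,250,4.6,'pics/s3.png')
a=r.get_image('top');crop(a,250,110,390,260,4,'pics/t3.png')
E
```

```text
t: 6.88
eef_pos: [0.5767, -0.1306, 0.0147]
orientation: [[1.0, -0.0, 0.001], [-0.0, -1.0, -0.001], [0.001, 0.001, -1.0]]
wrist_force: [1.3, -2.0, -0.7]
finger_gap: 0.0828
t: 7.38
eef_pos: [0.5758, -0.1297, 0.0146]
orientation: [[0.998, 0.066, -0.0], [0.066, -0.998, -0.0], [-0.0, 0.0, -1.0]]
wrist_force: [-0.1, 0.7, 0.3]
finger_gap: 0.0835
```

View pics/s3.png

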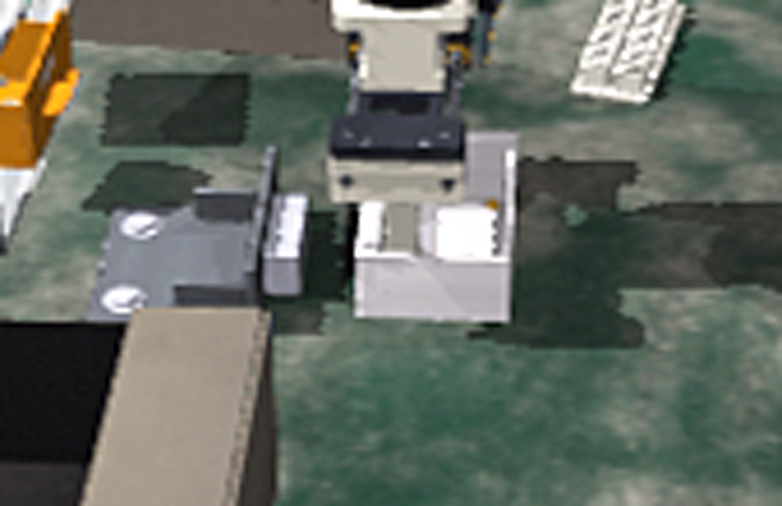

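View pics/t3.png

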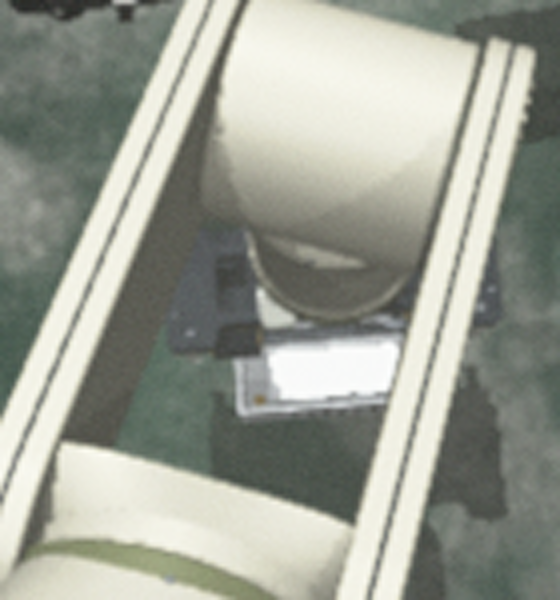

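Run:
```python
from h import *
np.set_printoptions(precision=4,suppress=True)
T=plane('top',unc([(237,416),(390,404)],250,110,4),.045); print(T,np.degrees(np.arctan2(-(T[0]-T[1])[0],(T[0]-T[1])[1])))
S=plane('side',unc([(357,260),(510,263)],215,140,4.6),.045); d=S[0]-S[1];print(S,np.linalg.norm(d),np.degrees(np.arctan2(d[1],d[0])))
th=np.radians(3.75);R=np.array([[np.cos(th),-np.sin(th)],[np.sin(th),np.cos(th)]])
for tcp in (np.array([.5758,-.1297]),):
  o=tcp-R@[.0183,.004];print('orig',o,'corners +x+y,-x+y',o+R@[.043,.065],o+R@[-.043,.065],'conn',o+R@[.053,.022])
```

```text
[[ 0.5115 -0.0734  0.045 ]
 [ 0.5164 -0.1682  0.045 ]] 2.9602221470108234
[[ 0.5956 -0.0627  0.045 ]
 [ 0.511  -0.069   0.045 ]] 0.0848350277952026 4.2442414899616185
orig [ 0.5578 -0.1349] corners +x+y,-x+y [ 0.5965 -0.0672] [ 0.5106 -0.0728] conn [ 0.6092 -0.1095]
```

```bash
python3 -m inch '14 0.4 0 0 0;14 0.4 0 0 0;14 0.4 0 0 0;14 0.3 0 0 0;14 0.2 0 0 0;14 0.2 0 0 0;14 0.1 0 0 0;14 0 0 0 0'; python3 -m inch '14 0.1 0 0 0;14 0.1 0 0 0;14 0.1 0 0 0;14 0.1 0 0 0;14 0.1 0 0 0'
```

```text
t: 8.48
eef_pos: [0.5958, -0.1286, 0.0146]
orientation: [[0.998, 0.065, -0.001], [0.065, -0.998, -0.0], [-0.001, 0.0, -1.0]]
wrist_force: [-4.3, -0.9, 3.0]
finger_gap: 0.0829
t: 9.1
eef_pos: [0.5996, -0.1282, 0.0146]
orientation: [[0.998, 0.065, -0.003], [0.065, -0.998, 0.0], [-0.003, -0.0, -1.0]]
wrist_force: [-15.4, -0.8, 12.4]
finger_gap: 0.0829
```

```bash
python3 -m inch '14 0.1 0 0 0;14 0.1 0 0 0;14 0.1 0 0 0;14 0 0 0 0'
python3 - <<'E'
from station import r
print(r.get_obs()['wrist_force'],r.get_obs()['ft_torque'])
E
```

```text
t: 9.6
eef_pos: [0.6022, -0.1283, 0.0145]
orientation: [[0.998, 0.065, -0.004], [0.065, -0.998, -0.0], [-0.004, 0.0, -1.0]]
wrist_force: [-13.5, -2.2, 9.9]
finger_gap: 0.0827
[-13.45681357  -2.17091777   9.85157811] [-0.37562123  2.25997679  0.13035707]
```

```bash
python3 -m inch '14 0.1 0 0 0;14 0.1 0 0 0;14 0.1 0 0 0;14 0 0 0 0';  python3 - <<'E'
from h import *
print(r.get_obs()['ft_torque'])
a=r.get_image('side');crop(a,235,160,335,220,8,'pics/s4.png')
E
```

```text
t: 10.1
eef_pos: [0.6051, -0.1281, 0.0144]
orientation: [[0.998, 0.065, -0.004], [0.065, -0.998, -0.0], [-0.004, 0.0, -1.0]]
wrist_force: [-13.3, -2.2, 9.7]
finger_gap: 0.0828
[-0.36161779  2.21717979  0.1855998 ]
```

View pics/s4.png

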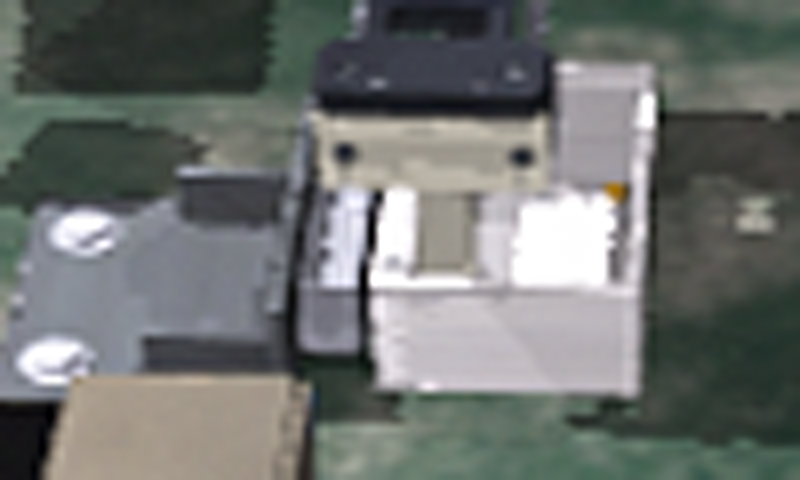

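```bash
python3 -m inch '14 0.1 0 0 0;14 0.1 0 0 0;14 0 0 0 0'
```

```text
t: 10.52
eef_pos: [0.6071, -0.1281, 0.0144]
orientation: [[0.998, 0.065, -0.004], [0.065, -0.998, -0.0], [-0.004, 0.0, -1.0]]
wrist_force: [-14.8, -2.4, 9.9]
finger_gap: 0.0831
```

```bash
python3 -m inch '14 0.1 0 0 0;14 0.05 0 0 0;14 0 0 0 0'
```

```text
t: 10.9
eef_pos: [0.6082, -0.128, 0.0143]
orientation: [[0.998, 0.065, -0.005], [0.065, -0.998, -0.0], [-0.005, -0.0, -1.0]]
wrist_force: [-15.9, -1.5, 10.0]
finger_gap: 0.0826
```

```bash
python3 -m inch '14 0.1 0 0 0;14 0.1 0 0 0;14 0 0 0 0'
```

```text
t: 11.28
eef_pos: [0.6097, -0.128, 0.0139]
orientation: [[0.998, 0.065, -0.006], [0.065, -0.998, -0.0], [-0.006, -0.0, -1.0]]
wrist_force: [-16.8, -2.5, 9.0]
finger_gap: 0.0825
```

```bash
python3 -m inch '14 0.1 0 0 0;14 0.1 0 0 0;14 0 0 0 0'
```

```text
t: 11.65
eef_pos: [0.6102, -0.1279, 0.0138]
orientation: [[0.998, 0.065, -0.009], [0.065, -0.998, -0.0], [-0.009, -0.0, -1.0]]
wrist_force: [-24.6, -3.7, 15.1]
finger_gap: 0.0828
```

```bash
python3 -m inch '14 0.1 0 0 0;14 0 0 0 0';python3 - <<'E'
from h import *
a=r.get_image('side');crop(a,235,160,335,220,8,'pics/s5.png')
E
```

```text
t: 11.9
eef_pos: [0.6102, -0.1279, 0.0138]
orientation: [[0.998, 0.065, -0.011], [0.065, -0.998, -0.0], [-0.011, -0.001, -1.0]]
wrist_force: [-30.0, -4.2, 19.5]
finger_gap: 0.0831
```

View pics/s5.png

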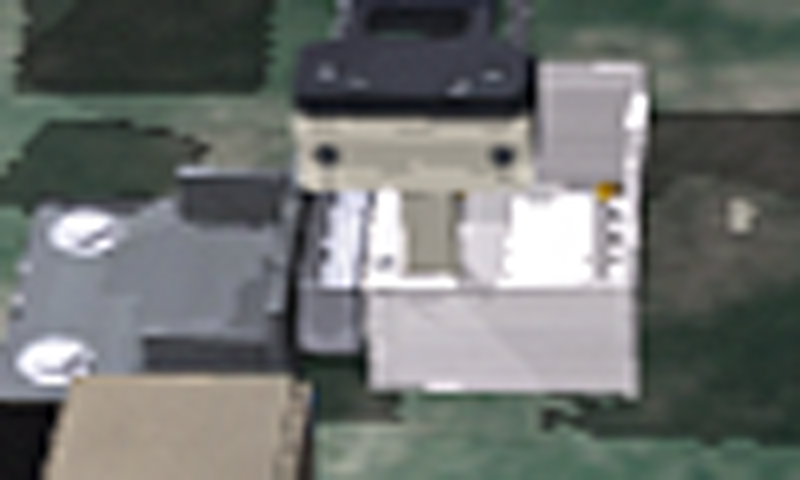

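```bash
python3 -m inch '14 -0.2 0 0 0;14 -0.3 0 0 0;14 -0.5 0 0 0;14 -1 0 0 0;14 -1.5 0 0 0;14 -1.5 0 0 0;14 -1.5 0 0 0;14 -1.5 0 0 0;14 -1.5 0 0 0;14 -0.7 0 0 0'; python3 -m inch '14 0 0 0 -0.08;14 0 0 0 -0.12;14 0 0 0 -0.12;14 0 0 0 -0.12;14 0 0 0 -0.12;14 0 0 0 -0.12;14 0 0 0 -0.08;14 0 0 0 0'
```

```text
t: 13.2
eef_pos: [0.5127, -0.1336, 0.0144]
orientation: [[0.998, 0.065, -0.0], [0.065, -0.998, 0.0], [-0.0, -0.0, -1.0]]
wrist_force: [1.7, 0.5, -3.3]
finger_gap: 0.0826
t: 14.2
eef_pos: [0.5135, -0.1337, 0.0145]
orientation: [[0.679, 0.734, -0.0], [0.734, -0.679, 0.0], [-0.0, -0.0, -1.0]]
wrist_force: [0.6, -0.7, -4.3]
finger_gap: 0.0828
```

Run:
```python
from h import *
a=r.get_image('side');crop(a,215,140,385,250,4.6,'pics/s6.png')
```

```text
(no output)
```

View pics/s6.png

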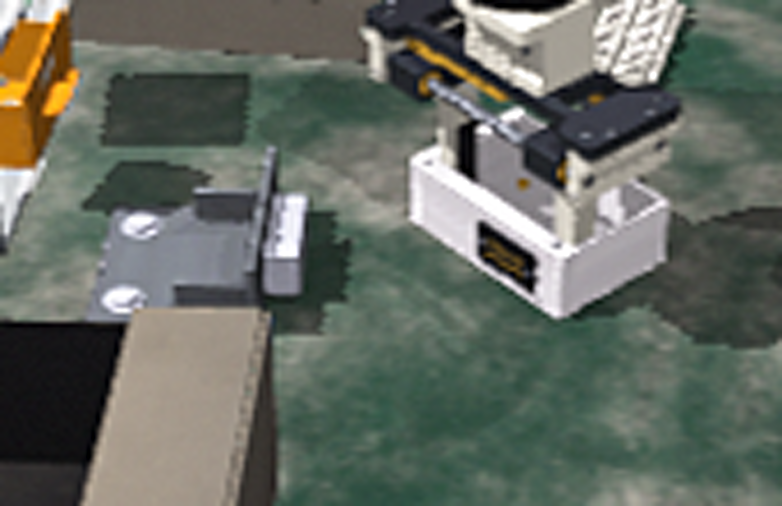

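The box turns with the fingers, and the black long-side connector at (507,257) looks flush against the wall. I'll finish the quarter turn.

```bash
python3 -m inch '14 0 0 0 -0.08;14 0 0 0 -0.12;14 0 0 0 -0.12;14 0 0 0 -0.12;14 0 0 0 -0.12;14 0 0 0 -0.12;14 0 0 0 -0.08;14 0 0 0 -0.05;14 0 0 0 0';  python3 - <<'E'
from h import *
a=r.get_image('side');crop(a,255,140,355,215,8,'pics/s7.png')
E
```

```text
t: 15.38
eef_pos: [0.5136, -0.1338, 0.0146]
orientation: [[-0.062, 0.998, -0.0], [0.998, 0.062, 0.0], [0.0, -0.0, -1.0]]
wrist_force: [0.4, -1.1, -3.7]
finger_gap: 0.0827
```

View pics/s7.png

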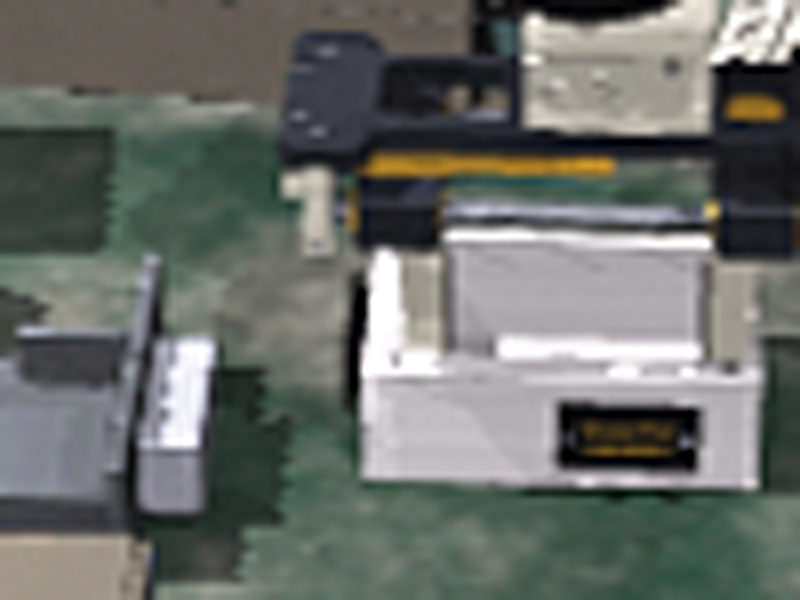

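The top-left of this crop shows the long connector (628,437) flush with its wall. The short connector (355,330) still stands proud and now faces the nose. I'll let go and re-grip across the width.

```bash
python3 -m inch '40 0 0 0 0;80 0 0 0 0;120 0 0 0 0;160 0 0 0 0;190 0 0 0 0;200 0 0 0 0;200 0 0 0 0;200 -0.8 0 0 0;200 -0.8 0 0 0;200 -0.9 0 0 0'
python3 - <<'E'
from h import *
a=r.get_image('side');crop(a,255,140,355,215,8,'pics/s8.png')
a=r.get_image('top');crop(a,250,110,390,260,4,'pics/t8.png')
E
```

```text
t: 16.68
eef_pos: [0.5153, -0.1596, 0.0147]
orientation: [[-0.064, 0.998, 0.0], [0.998, 0.064, -0.0], [-0.0, 0.0, -1.0]]
wrist_force: [-0.1, -0.5, -0.2]
finger_gap: 0.0199
```

View pics/s8.png

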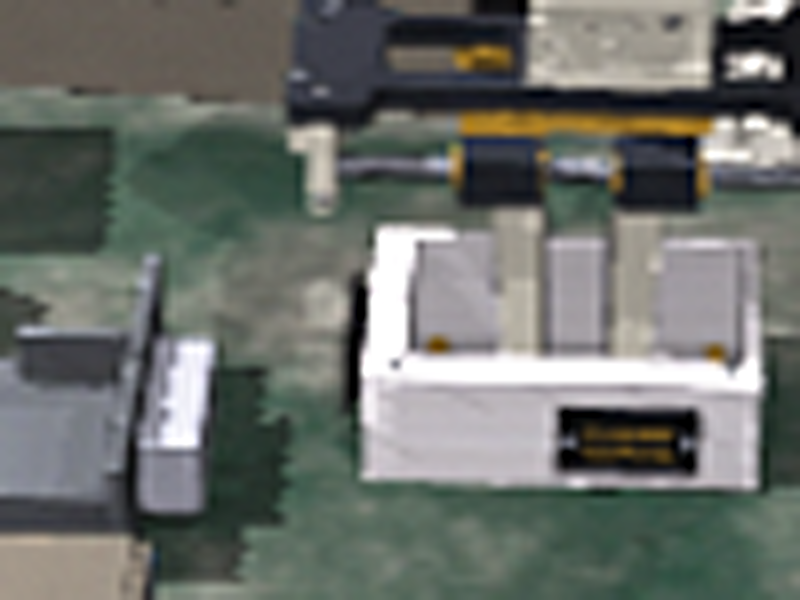

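View pics/t8.png

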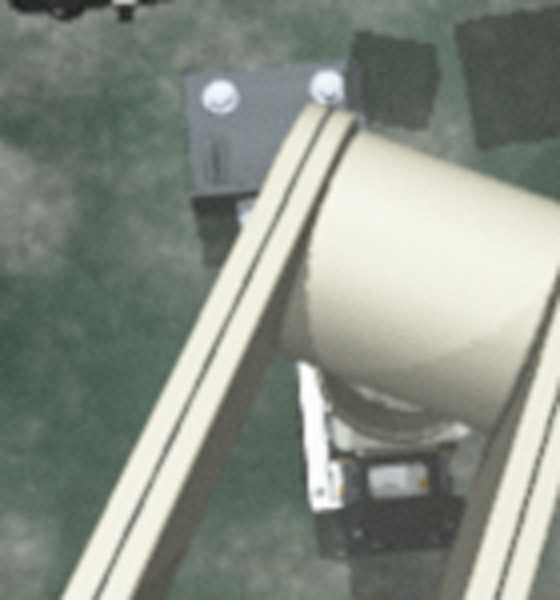

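```bash
python3 -m inch '200 0 0 0 0.17;200 0 0 0 0.18;200 0 0 0 0.18;200 0 0 0 0.18;200 0 0 0 0.18;200 0 0 0 0.18;200 0 0 0 0.18;200 0 0 0 0.18;200 0 0 0 0.14;200 0 0 0 0'; python3 -m inch '180 0 0 0 0;170 0 0 0 0;160 0 0 0 0;150 0 0 0 0;140 0 0 0 0;130 0 0 0 0;120 0 0 0 0;110 0 0 0 0;110 0 0 0 0' 10
```

```text
t: 18.02
eef_pos: [0.5152, -0.1588, 0.0146]
orientation: [[0.998, 0.065, -0.0], [0.065, -0.998, 0.0], [-0.0, -0.0, -1.0]]
wrist_force: [0.5, -0.1, 0.2]
finger_gap: 0.0202
t: 19.15
eef_pos: [0.5153, -0.1588, 0.0146]
orientation: [[0.998, 0.065, -0.0], [0.065, -0.998, -0.0], [-0.0, 0.0, -1.0]]
wrist_force: [0.4, -0.1, -1.3]
finger_gap: 0.0389
```

```bash
python3 -m inch '110 0 -0.3 0 0;110 0 -0.8 0 0;110 0 -0.8 0 0;110 0 -0.8 0 0;110 0 -0.8 0 0;110 0 -0.8 0 0;110 0 -0.4 0 0;110 0 0 0 0'; python3 -m inch '155 0 0 0 0;155 0 0 0 0;155 0.5 0 0 0;155 0.8 0 0 0;155 0.8 0 0 0;155 0.8 0 0 0;155 0.8 0 0 0;155 0.5 0 0 0;155 0 0 0 0';  python3 - <<'E'
from h import *
a=r.get_image('side');crop(a,255,140,355,215,8,'pics/s9.png')
a=r.get_image('top');crop(a,250,110,390,260,4,'pics/t9.png')
E
```

```text
t: 20.15
eef_pos: [0.5121, -0.1109, 0.0146]
orientation: [[0.998, 0.065, -0.0], [0.065, -0.998, 0.001], [-0.0, -0.001, -1.0]]
wrist_force: [-0.4, 3.5, 0.6]
finger_gap: 0.039
t: 21.28
eef_pos: [0.5545, -0.1091, 0.0146]
orientation: [[0.998, 0.065, 0.0], [0.065, -0.998, -0.0], [0.0, 0.0, -1.0]]
wrist_force: [-0.6, 0.0, 0.6]
finger_gap: 0.0364
```

View pics/s9.png

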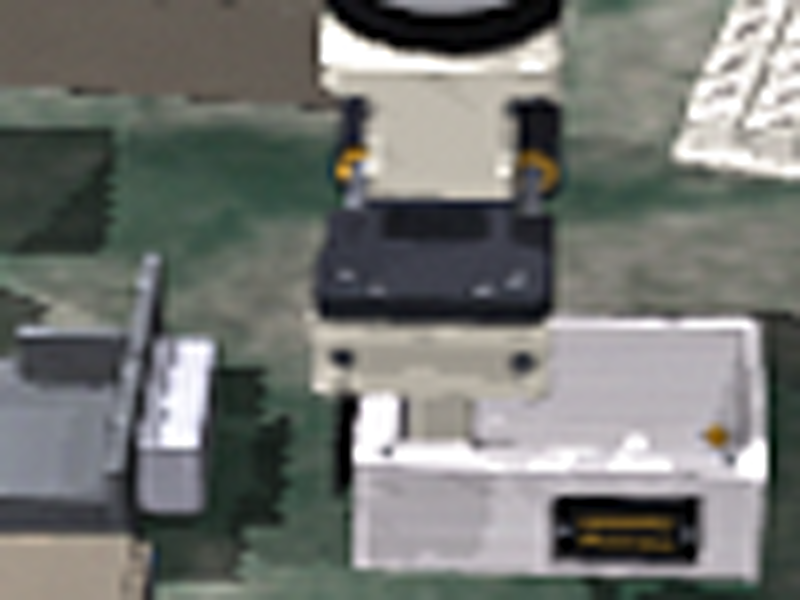

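View pics/t9.png

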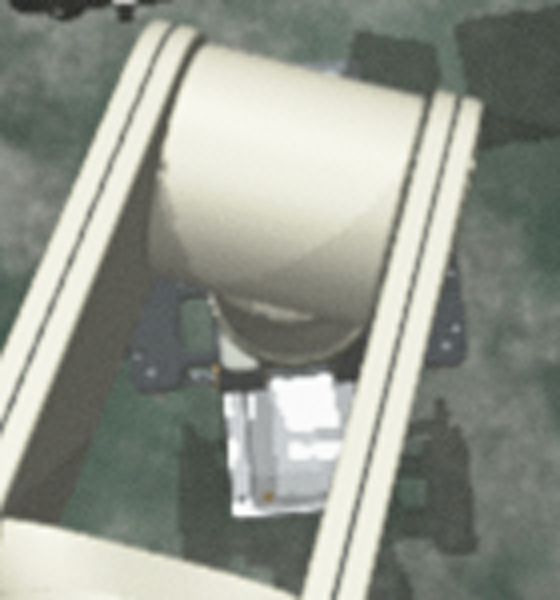

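Run:
```python
from h import *
np.set_printoptions(precision=4,suppress=True)
T=plane('top',unc([(224,393),(233,517),(325,509)],250,110,4),.045); 
d=T[0]-T[1];e=T[1]-T[2];print(T,np.degrees(np.arctan2(d[1],d[0])),np.degrees(np.arctan2(-e[0],e[1])))
S=plane('side',unc([(357,467),(766,478)],255,140,8),.045); d=S[0]-S[1];print(S,np.linalg.norm(d),np.degrees(np.arctan2(d[1],d[0])))
th=np.radians(3.7);ex=np.array([np.cos(th),np.sin(th)]);ey=np.array([-ex[1],ex[0]])
o=np.array([.5121,-.1109])+.004*ex+.004*ey   # own y=-ex dir, own x=ey
print('orig',o,'rear-left',o-.065*ex+.043*ey,'front-left',o+.065*ex+.043*ey,'conn',o+.075*ex-.008*ey, 'conn lat',(o-.008*ey-[.6344,-.1078])@ey)
```

```text
[[ 0.5261 -0.0656  0.045 ]
 [ 0.4495 -0.0698  0.045 ]
 [ 0.4528 -0.1261  0.045 ]] 3.1014585010816775 3.3653676340081238
[[ 0.577  -0.057   0.045 ]
 [ 0.4476 -0.065   0.045 ]] 0.12971477211731364 3.5520877004934754
orig [ 0.5158 -0.1067] rear-left [ 0.4482 -0.0679] front-left [ 0.5779 -0.0595] conn [ 0.5912 -0.1098] conn lat 0.0007987628826930122
```

```bash
python3 -m inch '155 0.2 0 0 0;155 0.2 0 0 0;155 0.1 0 0 0;145 0 0 0 0;130 0 0 0 0;120 0 0 0 0;110 0 0 0 0;110 0 0 0 0' 6; python3 -m inch '110 0.3 0 0 0;110 0.6 0 0 0;110 0.6 0 0 0;110 0.6 0 0 0;110 0.6 0 0 0;110 0.4 0 0 0;110 0.3 0 0 0;110 0 0 0 0'
```

```text
t: 22.38
eef_pos: [0.5592, -0.1087, 0.0147]
orientation: [[0.998, 0.065, 0.0], [0.065, -0.998, 0.0], [0.0, -0.0, -1.0]]
wrist_force: [1.2, 2.6, -0.4]
finger_gap: 0.0389
t: 23.38
eef_pos: [0.5925, -0.107, 0.0145]
orientation: [[0.998, 0.065, -0.001], [0.065, -0.998, -0.0], [-0.001, 0.0, -1.0]]
wrist_force: [-4.2, -0.3, 3.7]
finger_gap: 0.039
```

```bash
python3 -m inch '110 0.2 0 0 0;110 0.15 0 0 0;110 0.1 0 0 0;110 0.1 0 0 0;110 0.1 0 0 0;110 0.1 0 0 0;110 0 0 0 0'
```

```text
t: 24.25
eef_pos: [0.5999, -0.1063, 0.0145]
orientation: [[0.998, 0.065, -0.001], [0.065, -0.998, -0.0], [-0.001, 0.0, -1.0]]
wrist_force: [-5.0, -1.4, 4.9]
finger_gap: 0.0388
```

```bash
python3 -m inch '110 0.1 0 0 0;110 0.1 0 0 0;110 0.1 0 0 0;110 0 0 0 0'
```

```text
t: 24.75
eef_pos: [0.6026, -0.1062, 0.0145]
orientation: [[0.998, 0.065, -0.002], [0.065, -0.998, -0.0], [-0.002, 0.0, -1.0]]
wrist_force: [-6.0, -0.1, 4.8]
finger_gap: 0.0387
```

```bash
python3 -m inch '110 0.1 0 0 0;110 0.1 0 0 0;110 0.1 0 0 0;110 0 0 0 0'
python3 - <<'E'
from h import *
a=r.get_image('side');crop(a,235,160,335,225,8,'pics/s10.png')
E
```

```text
t: 25.25
eef_pos: [0.6038, -0.1061, 0.0144]
orientation: [[0.998, 0.065, -0.006], [0.065, -0.998, -0.0], [-0.006, -0.0, -1.0]]
wrist_force: [-16.4, -0.2, 12.8]
finger_gap: 0.0388
```

View pics/s10.png

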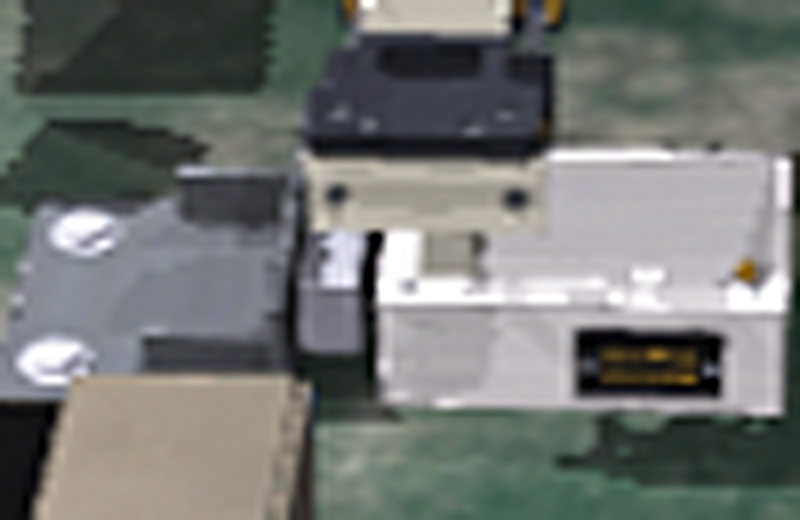

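Contact shows as a force step to 16 N, and the gap at (368,300) is still about 7 mm. I'll keep creeping forward.

```bash
python3 -m inch '110 0.1 0 0 0;110 0.1 0 0 0;110 0.1 0 0 0;110 0 0 0 0'
```

```text
t: 25.8
eef_pos: [0.607, -0.1059, 0.0144]
orientation: [[0.998, 0.065, -0.005], [0.065, -0.998, -0.0], [-0.005, -0.0, -1.0]]
wrist_force: [-14.9, -1.8, 11.8]
finger_gap: 0.0388
```

```bash
python3 -m inch '110 0.1 0 0 0;110 0.1 0 0 0;110 0.1 0 0 0;110 0 0 0 0'
```

```text
t: 26.3
eef_pos: [0.6087, -0.1058, 0.0144]
orientation: [[0.998, 0.065, -0.008], [0.065, -0.998, -0.0], [-0.008, -0.0, -1.0]]
wrist_force: [-21.9, -1.8, 17.8]
finger_gap: 0.0392
```

```bash
python3 -m inch '110 0.1 0 0 0;110 0.1 0 0 0;110 0 0 0 0'
```

```text
t: 26.68
eef_pos: [0.6088, -0.1058, 0.0144]
orientation: [[0.998, 0.065, -0.012], [0.065, -0.998, 0.0], [-0.012, -0.001, -1.0]]
wrist_force: [-33.2, -1.2, 26.5]
finger_gap: 0.0388
```

```bash
python3 - <<'E'
from h import *
a=r.get_image('side');crop(a,235,160,335,225,8,'pics/s11.png')
E
python3 -m inch '110 -0.2 0 0 0;110 -0.3 0 0 0;110 -0.4 0 0 0;110 -0.6 0 0 0;110 -0.8 0 0 0;110 -0.8 0 0 0;110 -0.8 0 0 0;110 -0.4 0 0 0;110 0 0 0 0'; python3 -m inch '130 0 0 0 0;150 0 0 0 0;170 0 0 0 0;170 -0.5 0 0 0;170 0 0 0 0'
```

```text
t: 27.85
eef_pos: [0.5707, -0.108, 0.0144]
orientation: [[0.998, 0.065, -0.001], [0.065, -0.998, 0.0], [-0.001, -0.0, -1.0]]
wrist_force: [-2.4, -0.0, -0.5]
finger_gap: 0.0389
t: 28.48
eef_pos: [0.5668, -0.1084, 0.0149]
orientation: [[0.998, 0.065, 0.001], [0.065, -0.998, -0.0], [0.001, 0.0, -1.0]]
wrist_force: [0.0, 0.2, 0.5]
finger_gap: 0.0308
```

View pics/s11.png

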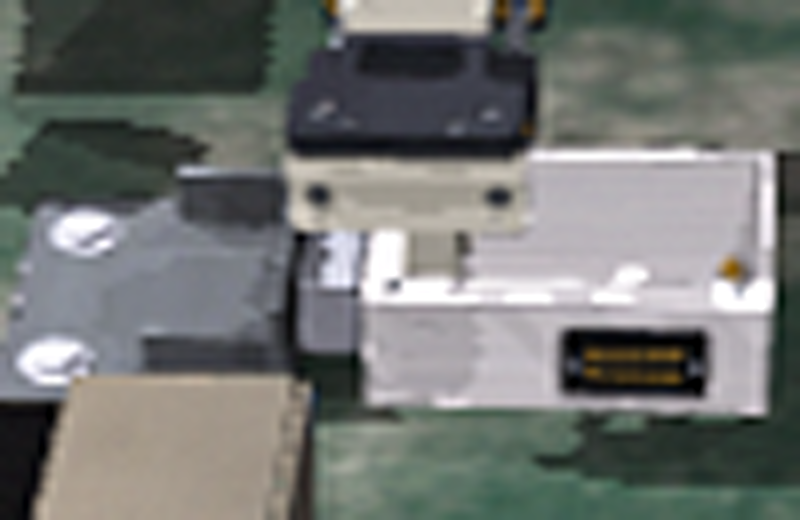

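The gap to the nose at (362,300) has closed to the flange thickness. Next I'll lift out, retreat, and inspect both connectors.

```bash
python3 -m inch '170 0 0 -1 0;170 0 0 -2 0;170 0 0 -3 0;170 0 0 -4 0;170 0 0 -4 0;170 0 0 -4 0;170 0 0 -2 0;170 0 0 0 0'; python3 -m inch '170 -1 1 0 0;170 -2 2.5 0 0;170 -3 4 0 0;170 -3 4 0 0;170 -3 4 0 0;170 -3 4 0 0;170 -2 4 0 0;170 -1 2 0 0;170 0 0 0 0'
python3 - <<'E'
from h import *
a=r.get_image('side');crop(a,235,160,335,225,8,'pics/s12.png')
a=r.get_image('top');crop(a,280,130,360,240,5,'pics/t12.png');cv2.imwrite('pics/t12f.png',a[:,:,::-1])
E
```

```text
t: 29.48
eef_pos: [0.5678, -0.1086, 0.217]
orientation: [[0.998, 0.065, 0.004], [0.065, -0.998, -0.001], [0.004, 0.001, -1.0]]
wrist_force: [0.2, 0.5, -0.6]
finger_gap: 0.0309
t: 30.6
eef_pos: [0.4021, -0.3749, 0.213]
orientation: [[0.998, 0.062, -0.002], [0.062, -0.998, 0.002], [-0.002, -0.002, -1.0]]
wrist_force: [-0.1, 0.1, -0.1]
finger_gap: 0.0308
```

View pics/s12.png

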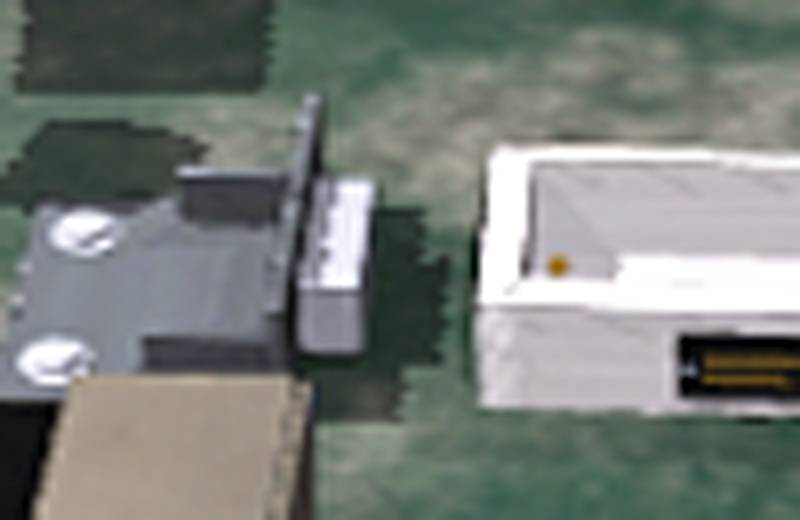

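View pics/t12.png

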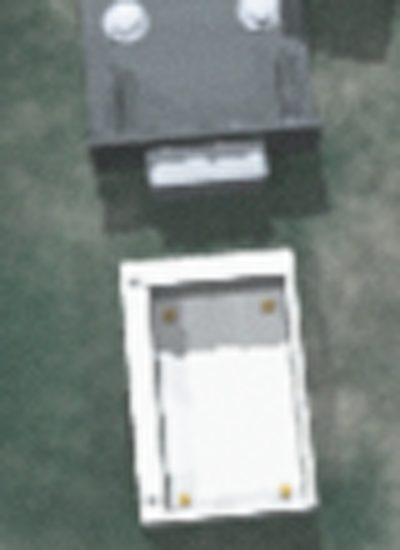

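View pics/t12f.png

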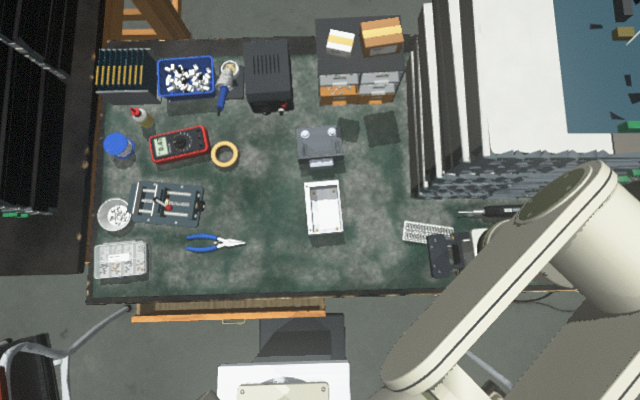

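```bash
python3 - <<'E'
from h import *
np.set_printoptions(precision=4,suppress=True)
T=plane('top',unc([(121,264),(292,250),(314,508),(142,523)],280,130,5),.045)
print(T,[np.linalg.norm(T[i]-T[(i+1)%4]) for i in range(4)])
o=T[:,:2].mean(0); d=(T[0]-T[3])[:2]+(T[1]-T[2])[:2]; th=np.arctan2(d[1],d[0]);print(o,np.degrees(th))
ex=np.array([np.cos(th),np.sin(th)]);ey=np.array([-ex[1],ex[0]])
def pt(x,y,z): q=o-y*ex+x*ey; return [*q,z]
for nm,P in (('wall bottom corner',pt(43,-65,0)) ,):pass
f=lambda *a:((proj('side',[pt(a[0]/1e3,a[1]/1e3,a[2]/1e3)])-[235,160]+.5)*8-.5).round(0)
print('rim corners',f(43,-65,45),f(-43,-65,45))
for y in(-68,-70,-75):print(y,'near top',f(16,y,35),'near bot',f(16,y,9),'far top',f(-32,y,35), 'rowof far bottom',f(-32,y,9))
a=cv2.imread('pics/s12.png')
E
python3 - <<'E'
import cv2
a=cv2.imread('pics/s12.png')[130:420,430:560];cv2.imwrite('pics/z.png',cv2.resize(a,None,fx=2,fy=2))
b=cv2.imread('pics/s9.png')[300:590,310:440];cv2.imwrite('pics/z2.png',cv2.hconcat([cv2.resize(a,None,fx=2,fy=2),cv2.resize(b,None,fx=2,fy=2)]))
E
```

```text
[[ 0.5907 -0.0622  0.045 ]
 [ 0.5956 -0.1481  0.045 ]
 [ 0.4659 -0.1547  0.045 ]
 [ 0.4609 -0.0703  0.045 ]] [np.float64(0.08608082565192474), np.float64(0.12991952677420018), np.float64(0.08462310966991565), np.float64(0.13012326643433653)]
[ 0.5283 -0.1088] 3.249625292486743
rim corners [[476. 294.]] [[496. 141.]]
-68 near top [[474. 269.]] near bot [[476. 333.]] far top [[485. 184.]] rowof far bottom [[487. 247.]]
-70 near top [[468. 269.]] near bot [[470. 333.]] far top [[479. 184.]] rowof far bottom [[481. 247.]]
-75 near top [[453. 269.]] near bot [[454. 332.]] far top [[464. 184.]] rowof far bottom [[466. 246.]]
```

View pics/z2.png

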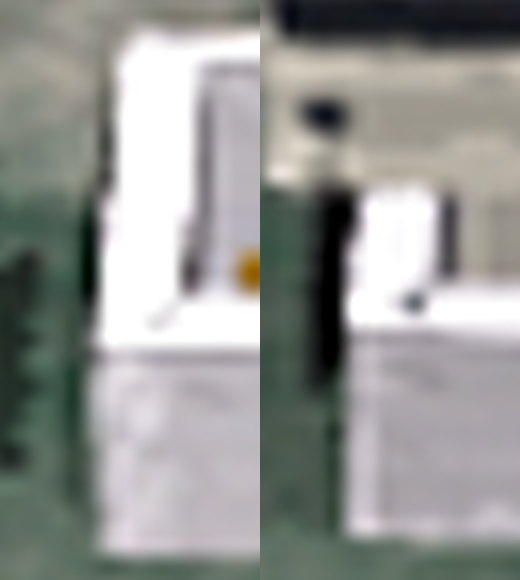

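Run:
```python
import cv2,numpy as np
np.set_printoptions(linewidth=150)
a=cv2.imread('pics/s12.png')[4::8,4::8].max(2); b=cv2.imread('pics/s9.png')[4::8,4::8].max(2)
print(a[16:54,54:66]);print('before');print(b[44:74,36:48])
```

```text
[[133 137 141 154 160 158 156 147 140 136 139 142]
 [127 135 147 161 160 147 141 146 152 141 131 132]
 [133 138 143 150 158 151 143 167 220 223 199 200]
 [148 159 158 157 151 142 147 216 255 255 255 255]
 [154 157 167 172 164 149 148 252 255 255 255 253]
 [148 149 151 162 165 152 132 242 255 255 255 252]
 [138 139 147 154 151 135 118 248 255 255 255 248]
 [137 140 147 148 138 131 117 255 255 255 255 245]
 [136 133 135 140 140 141  92 255 255 255 255 247]
 [129 127 135 142 142 140  84 255 255 255 255 247]
 [128 129 133 142 145 134 102 255 255 255 255 243]
 [131 132 135 140 145 111  96 255 255 255 255 243]
 [120 114 111 113 121  89 168 255 255 255 255 241]
 [ 97  92  96 101  99  68 229 255 255 255 254 222]
 [ 92  91  91  94  75  38 217 255 255 255 251 169]
 [104  89  96 101  77  34 241 255 255 255 250 153]
 [ 69  42  84 106  75  32 255 255 255 255 248 104]
 [ 42  43  76  93  70  31 255 255 255 255 247  85]
 [ 46  45  75  84  65  42 255 255 255 255 248 157]
 [ 46  57  85  88  74  84 255 255 255 249 232 255]
 [ 45  74  98  93  75 113 255 255 254 223 246 255]
 [ 43  53  92  94  81 146 255
[... 1676 characters left out ...]
 83  89  61  21  37 155 191 169 157]
 [ 86  77  77  80  85  62  37  72 162 198 187 176]
 [ 87  82  80  86  87  81  72  78 147 183 174 173]
 [ 87  84  85  87  90  93  94  82 157 187 172 170]
 [ 91  89  90  87  88  87  84  58 167 198 166 167]
 [ 92  88  86  88  91  88  83  79 177 201 170 167]
 [ 89  86  84  87  91  90  84  75 176 201 170 173]
 [ 89  90  91  91  89  88  85  78 174 195 162 166]
 [ 91  97  94  88  79  84  86  83 181 198 162 167]
 [ 92  92  91  91  87  87  86  82 188 205 167 172]
 [102  96  98 106 110  96  92  93 185 214 183 178]
 [123 118 117 113 112 114 112 106 108 116 116 118]
 [116 114 116 110 112 115 114 111 105 104 113 114]
 [117 119 118 114 115 119 116 114 111 112 114 112]]
```

Run:
```python
from station import r
o=r.get_obs();print(o['t'],o['wrist_force'],abs(o['dq']).max());print(r.hand_in())
```

```text
30.7 [ 0.01949263 -0.09034684 -0.19251546] 1.2252949209022628
the job is handed in; nothing more can be done
None
```

I pushed both connectors home, long side first and then the short side after a quarter turn. I handed the job in at t = 30.7 s, with no verdict reported. The chassis stands flat about 4 cm in front of the nose. The arm is clear of everything, and its wrist force reads near zero.

**How:** I held the chassis from the inside with the fingers spread and lined it up square to the stop, which sits at about 3.7°. Each push crept forward about 1 mm per step, and I regripped across the width for the second one.

**Final checks:**
- **Hard stops:** Each push took a steady 13–17 N and then came up against something solid. The last readings along the push were 30 N (long side) and 33 N (short side), with no more than 0.1 mm of further movement. The fingers ended at the same distance from the nose both times, within 0.1 mm.
- **Long connector:** it looks flush with its wall in the side picture.
- **Short connector:** it faces away from the top camera, so I could only judge it edge-on in the side picture. It shows about 0.7–0.9 pixel proud, where about 0.6 is expected at home and 2.5 was seen before. One pixel is about 2.7 mm there, so this is a coarse check. A first rough look suggested it might be 2 mm short; the finer look and the hard stop did not support that.
- **Nose position:** with 15 mm wide fingers assumed, the camera position of the nose put both connectors about 3 mm short of home. The fingers look about 20 mm wide in the pictures, which accounts for it.
- **Vertical force:** the wrist also read up to 26 N upward during the second push. I did not find out why.
- **Other things on the desk:** the pliers, tape and terminal strip look unmoved by eye in the last top picture. The parked arm hides part of the strip's surroundings.

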